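# Let out the shelf stop

### The job

Make room for the white rack in the adjustable shelf stop: with a fingertip press the red release paddle down, and keeping it pressed push the jaw back along its bar by the yellow lug, away from the fixed cheek, until it is fully home against the end block. Then let the paddle spring back up and take the hand away. Only press and push: do not pick up, shift or tip any of the other things.

Things in the scene. Friction and masses are not known exactly. Their poses are not given: they have to be found in the camera images.
- stop: The adjustable shelf stop, screwed to the shelf (it does not move in a run). Origin on the shelf surface under its bar; +y runs along the bar towards the tall dark fixed cheek (inner face at y = +184, 100 tall), -y towards the dark end block (50 x 30 x 60 tall, inner face at y = -152); z up. The aluminium bar (24 wide, 10 thick, top 36 above the shelf) lies along y at x = 0. Cheek and jaw plate are 150 wide (x = -30 to +120), 12 thick. All these numbers are in mm.
- jaw (a joint): Position of the sliding jaw along the bar in m: 0 nearest the fixed cheek, growing as it is pushed back along -y of the stop, 0.160 when its carriage touches the end block. Starts at 0.015 to 0.085. Saw teeth (6 mm pitch) under the bar block this backward motion after at most one tooth whenever the release is up; with the release held down, the jaw slides against about 3 N of friction and stays where it is left. Towards the cheek it ratchets freely (wrong way).
- release (a joint): How far the red release paddle is pressed down, in m: 0 up to 0.010 fully down. Springs back up when let go (2.5 N at the top, 4.5 N fully down). Rests between 0 and 0.004, depending on where the pawl sits on its tooth. The pawl is clear of the teeth beyond about 0.005; the paddle must be kept down while the jaw is pushed.
- release_top (a point): Centre of the top face of the red release paddle, 46 (x) x 72 (y along the bar) x 8 thick, which rides on the jaw's carriage; its top is 66 mm above the shelf at release 0, 56 fully down. Its frame is parallel to that of the stop. On its +y side, 46 mm from this centre, stands the dark jaw plate (top 102 mm above the shelf); on its -y side, 38 mm from this centre, the yellow lug.
- lug_face (a point): The middle of the upper part of the inner (+y) face of the yellow push lug at the back end of the jaw's carriage; this point is 80 mm above the shelf. Lug 52 wide (x), 12 thick, top 90 mm above the shelf. A fingertip that presses the paddle meets this face when it moves along -y of the stop, and pushes the jaw by it. Moves with the jaw.
- end_face (a point): Point on the inner face of the end block, 50 mm above the shelf: where the back of the carriage (lug) comes to rest when the jaw is fully back.
- rack: White plastic three-tier stacking rack, 130 x 180 x 204 tall, stands at the robot's left, fixed. Origin under its centre, on the shelf; tiers at 10, 105 and 200. Leave alone.
- salt_mid (a point): Centre of the empty glass salt shaker with steel cap, 40 dia x 68 tall, on the lowest tier of the rack (mm). Loose; leave alone.
- infuser_mid (a point): Centre of the steel tea infuser ball, 44 dia, 55 tall with its stub, on the middle tier (mm). Loose; leave alone.
- tulip_mid (a point): Centre of the red ceramic tulip-shaped magnet, about 88 x 52 x 8 lying flat on the top tier (mm). Loose; leave alone.
- tin_mid (a point): Centre of the blue tea tin with bright lid, 53 dia x 82 tall, standing on the shelf between the fixed cheek and the jaw plate of the stop (mm). Loose; leave alone.
- honey_mid (a point): Centre of the amber honey jar with brass lid, 60 dia x 85 tall (mm). Loose; leave alone.
- timer_mid (a point): Centre of the white dome-shaped kitchen timer with orange grip, 64 dia x 65 tall (mm). Loose; leave alone.
- mug_mid (a point): Centre of the blue mug, 76 dia x 85 tall, handle to its +y (mm). Loose; leave alone.

How it is judged (in metres and radians):
On the way, in this order (a step that is already met when the one before it is completed fails the run):
1. the release paddle is pressed well down by the fingers before the jaw has moved (value of joint release above 0.0055 m and contact force between the fingers and release above 0.5 N and distance of lug_face from where it was at the start of the episode below 0.015 m), for 0.1 s.
2. the jaw has been pushed fully back to the end block (value of joint jaw above 0.154 m), for 0.1 s.
At the end, for the whole second after the job is handed in: The jaw stands within 6 mm of fully back (joint jaw over 0.154) and still, the release has sprung back up (under 0.0047), and every other thing is within 15 mm of where it stood (value of joint jaw above 0.154 m and value of joint release below 0.0047 m and velocity of joint jaw between -0.005 and 0.005 m/s and distance of each of salt_mid, infuser_mid, tulip_mid, tin_mid, honey_mid, timer_mid, mug_mid from where it was at the start of the episode below 0.015 m); the robot touches nothing.
It fails at once if one of the other things is lifted or shifted by 15 mm or more (distance of any of salt_mid, infuser_mid, tulip_mid, tin_mid, honey_mid, timer_mid, mug_mid from where it was at the start of the episode above 0.015 m).
It fails at once if one of the other things is tipped (the infuser ball apart) (angle between any of salt_mid, tulip_mid, tin_mid, honey_mid, timer_mid, mug_mid's own z axis and vertical above 0.3 rad).
It also fails if it takes over 35 s, if anything falls off the work surface, if the arm or the gripper's body presses on something with over 40 N, if the wrist force passes 120 N, or if a joint passes its speed limit or range.

### The arm

A 7-joint arm with a two-finger parallel gripper is mounted at the origin on the work surface. World frame = base frame: x ahead of the robot, y to its left, z up, the work surface at z = 0. Lengths are in mm, angles in rad, forces in N, time in s.
With the tool pointing down it reaches from about 400 to 875 mm from the base axis. Payload 4.4 kg.
Tool frame: the origin (TCP) lies midway between the tips of the shut fingers; the grasp point (between the pads) lies 19 mm behind it (ctrl.pinch_z is the distance from the TCP to the grasp point, in mm); z points along the fingers, y is the line along which they close (so a half turn about z gives the same grasp; the last joint's range is limited). The gripper opens to 85 mm and grips with 20 to 120 N. Pads are 22 mm wide; open, the fingers measure 114 mm over their backs; the gripper's body (76 mm by 85 mm) begins 54 mm behind the grasp point. The pads swing forward as they close: fully open they stand 13 mm farther back than shut.
Start: joints at [-1.367, 0.628, 0.038, 1.517, -0.027, 0.996, -0.02], TCP at [173.225, 626.507, 231.313] pointing down, gripper open.
Joint ranges: [-3.06, 3.06], [-0.37, 2.12], [-1.25, 1.32], [0.18, 2.47], [-1.1, 4.24], [0.23, 1.98], [-2.94, 2.94]. Speed limits (rad/s): [2.57, 2.57, 3.14, 3.14, 3.14, 3.14, 3.14].

### API

Orientations are given as [roll, pitch, yaw] about the fixed x, y, z axes, in that order (R = Rz(yaw) Ry(pitch) Rx(roll)).
In Python, from cell import read_state, cams, order, ctrl gives the robot as it stands.
- The arm moves only by the tool move_arm, never from a script. Its argument "targets" is text: rows parted by semicolons, each of 7 numbers parted by spaces: the gripper's target within -1 to 1 (fully open at 1, half-way at 0, shut at -1), then the shift along the tool's x, y, z in cm, then the turn, a rotation vector about the tool's x, y, z in degrees. A call has 1 to 5 rows; each row shifts and turns the commanded pose from where the row before left it, along the tool's axes as they then stand; what a row does not reach is not made up. A row lasts 1/12 s, in which the tool goes at most 41.7 mm and 7.16 degrees, less where a joint would pass 70% of its speed; a pose out of reach is approached as far as the arm can. A call with a gripper value outside its range is refused whole. The fingers move at their own pace and stop on an object; the grip force is fixed at half the most. Time passes only in rows, so rows that do not move let the fingers close. It gives the time, the measured TCP pose, the force, the opening and the grip force at its end, in the units of the state.
- read_state(): the state, without advancing time (a new reading comes with each control period).
- cams.get_image(name): name is "scene" or "side" or "wrist"; returns a dict with "color" (384x512x3 uint8, red, green, blue), "fovy" (degrees; the focal length in pixels is half the picture's height over the tangent of half this angle, whatever the lens; pixels are square), "cx", "cy" (the principal point, pixels), "rvec" (rotation vector, rad) and "tvec" (3), from world to camera coordinates, as OpenCV has them. Camera axes: x right, y down, z forward; pixel columns grow to the right and rows downward; lengths in mm; the calibration is good to about 2 mm. A picture is of the moment at which its call begins. There is no depth.
- order.finish_job(): hands the job in; it is judged then, once.
The state is a dict: "clock": time; "qpos": joint angles; "qd": joint speeds; "tau": joint torques, N m; "eef_pos": TCP position; "tool_rot": TCP orientation; "force": force on the tool from outside, world axes, zero at the start; "torque": the same for the moment, N m; "width": finger opening in mm; "gripper_force": force on a finger pad.
Only numpy, scipy, OpenCV 4.12 (cv2) and the standard library are available. Lean on these libraries where they do the work, as an engineer would, in place of code of your own. Each camera call takes 0.05 s, during which the arm holds its last target. There are 200 camera calls.

## Working session

There is one attempt and no reset: what is moved stays moved. The work goes in short steps, Python scripts to look and compute and a tool call to move; the robot and the scene stay as the last step left them, time stands still between calls to the robot, and variables do not carry over. Pictures are saved under pics/ and viewed, at most 10 in all, crops included, and the job is handed in when it is done.

Besides the shell and the picture viewer there is one more tool, called as name(argument=value, ...) on one line, values as JSON. move_arm: Moves the arm, as the interface text tells. Its arguments: {"type":"object","properties":{"targets":{"type":"string"}},"required":["targets"]}

```bash
mkdir -p pics; cat > h.py <<'E'
import numpy as np, cv2
from cell import read_state, cams, order, ctrl
def K(im):
    f=im["color"].shape[0]/2/np.tan(np.radians(im["fovy"])/2); return f,im["cx"],im["cy"]
def ray(im,u,v):
    f,cx,cy=K(im); R=cv2.Rodrigues(np.array(im["rvec"],float))[0]; t=np.array(im["tvec"],float).ravel()
    return -R.T@t, R.T@np.array([(u-cx)/f,(v-cy)/f,1.])
def onz(im,u,v,z):
    c,d=ray(im,u,v); return c+d*(z-c[2])/d[2]
E
python3 - <<'E'
from h import *
print(read_state())
a=[cams.get_image(n) for n in("scene","side")]
import pickle; pickle.dump(a,open("a.pkl","wb"))
for n,i in zip(("scene","side"),a):
    cv2.imwrite(f"pics/{n}0.png",i["color"][:,:,::-1]); print(n,ray(i,256,192))
E
```

```text
{'clock': 0.0, 'qpos': array([-1.36681391,  0.6293676 ,  0.03842983,  1.51838054, -0.02701219,
        0.99630443, -0.01999729]), 'qd': array([-0.00012925,  0.00107519, -0.00031966, -0.00050351, -0.00037202,
        0.00063225, -0.00075354]), 'tau': array([-6.40234757e-04, -5.63389957e+01,  1.22610804e+00, -1.93445510e+01,
        1.10630871e-02,  1.02541811e-02, -1.52011881e-05]), 'eef_pos': array([173.03168061, 625.88523915, 230.37094378]), 'tool_rot': array([-3.13965028e+00,  9.77458849e-06,  2.87181584e+00]), 'force': array([ 0.1033947 ,  0.37390937, -0.07957857]), 'torque': array([ 0.00475251, -0.00714278,  0.01337204]), 'gripper_force': 0.0, 'width': 85.28265738452023}
scene (array([1308.70417864,  367.16973584,  626.55784471]), array([-0.80592646, -0.22074868, -0.5496098 ]))
side (array([ 266.20746876, -659.01097114,  723.54920909]), array([ 0.32252363,  0.77929146, -0.53750447]))
```

View pics/scene0.png

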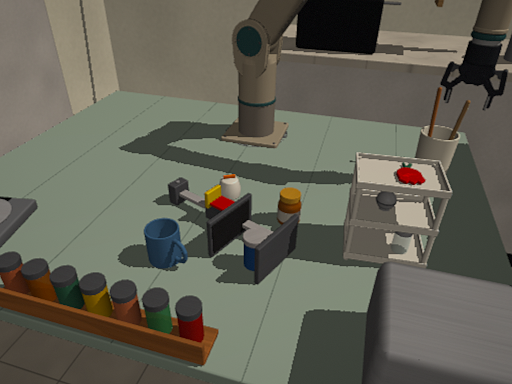

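View pics/side0.png

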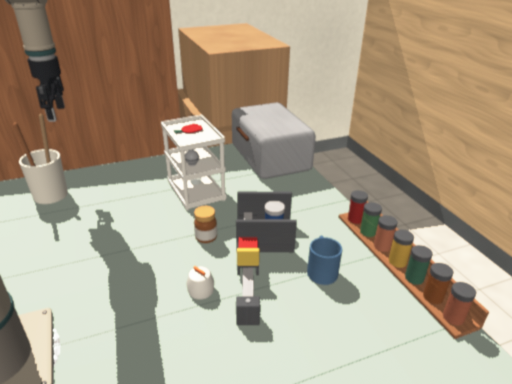

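Both views show the stop. Scene: end block (178,190), lug (213,196), paddle (222,205), jaw plate (230,224). Side: end block (248,310), lug (248,256), paddle (248,245). I'll enlarge the crops.

```bash
python3 - <<'E'
from h import *
import pickle
a=pickle.load(open("a.pkl","rb"))
c0=cv2.resize(a[0]["color"][170:282,160:310],None,fx=5,fy=5,interpolation=cv2.INTER_CUBIC)
c1=cv2.resize(a[1]["color"][180:330,180:350],None,fx=4,fy=4,interpolation=cv2.INTER_CUBIC)
cv2.imwrite("pics/c0.png",c0[:,:,::-1]);cv2.imwrite("pics/c1.png",c1[:,:,::-1])
for i,(r0,r1,q0,q1) in zip(a,((170,282,160,310),(230,330,220,280))):
    hsv=cv2.cvtColor(i["color"],cv2.COLOR_RGB2HSV)
    for n,lo,hi in(("yel",(20,150,80),(32,255,255)),("red",(0,200,80),(6,255,255))):
        m=cv2.inRange(hsv,lo,hi); m2=np.zeros_like(m); m2[r0:r1,q0:q1]=m[r0:r1,q0:q1]
        k,l,s,c=cv2.connectedComponentsWithStats(m2)
        for j in range(1,k):
            if s[j,4]>15:
                cs=cv2.findContours((l==j).astype(np.uint8),0,2)[0][0]
                print(n,s[j],c[j].round(1),cv2.approxPolyDP(cs,1.5,True).reshape(-1,2).tolist())
E
```

```text
yel [205 185  16  23 218] [212.  194.6] [[220, 185], [216, 185], [205, 192], [205, 205], [207, 207], [210, 201], [220, 195]]
red [210 196  24  14 193] [221.4 202.8] [[233, 201], [221, 196], [210, 204], [223, 209]]
yel [238 248  21  17 286] [247.8 257.3] [[258, 249], [256, 251], [238, 251], [238, 263], [257, 264]]
```

View pics/c0.png

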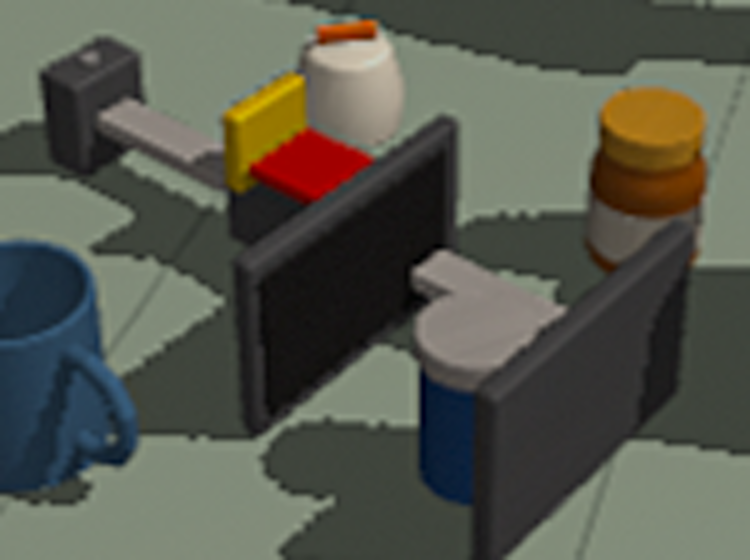

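View pics/c1.png

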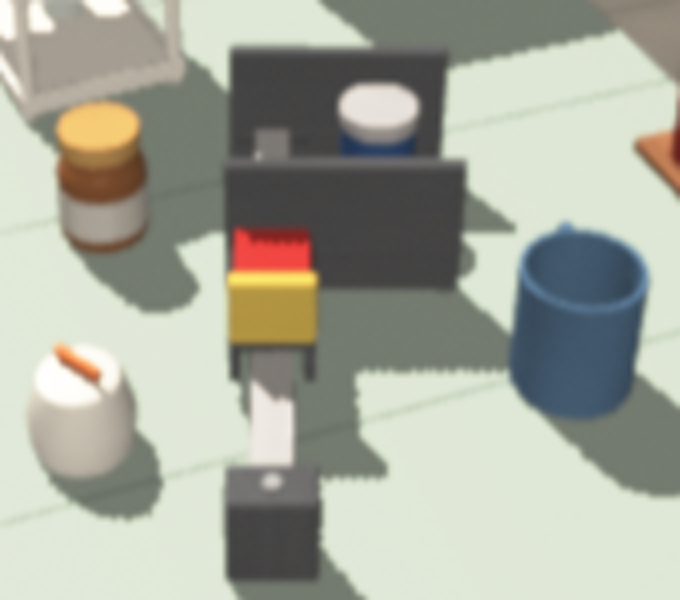

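Scene crop: lug +y face top corners about (240,113) and (304,78), paddle quad bright red, honey/timer beside it. Side crop: lug -y top edge (228,285)–(317,285), jaw plate top edge (226,166)–(464,166), end block top front edge (227,508)–(320,505), bar in between.

```bash
python3 - <<'E'
from h import *
import pickle
a=pickle.load(open("a.pkl","rb"))
P0=lambda u,v,z:onz(a[0],(u+.5)/5-.5+160,(v+.5)/5-.5+170,z).round(0)
P1=lambda u,v,z:onz(a[1],(u+.5)/4-.5+180,(v+.5)/4-.5+180,z).round(0)
print("scene lug +y top",P0(241,115,90),P0(304,79,90))
print("scene lug -y top",P0(226,111,90),P0(296,74,90))
print("scene plate +y top",P0(252,268,102),P0(457,126,102))
print("scene endblk top corners",P0(42,70,60),P0(81,82,60),P0(140,55,60),P0(105,38,60))
print("red quad",[P0(u,v,66) for u,v in((250,170),(308,130),(374,161))])
print("side lug -y top",P1(228,285,90),P1(317,285,90))
print("side lug +y top",P1(229,271,90),P1(316,271,90))
print("side plate -y top",P1(226,168,102),P1(464,167,102))
print("side cheek -y top",P1(231,54,100),P1(447,54,100))
print("side endblk -y top",P1(227,508,60),P1(320,505,60),"back",P1(227,467,60),P1(320,467,60))
print("timer/honey/mug tops",P1(77,365,60),P1(100,128,85),P1(582,270,85), "tin",P1(378,105,82))
E
```

```text
scene lug +y top [560.  40.  90.] [520.  58.  90.]
scene lug -y top [559.  31.  90.] [517.  52.  90.]
scene plate +y top [686.  96. 102.] [555. 148. 102.]
scene endblk top corners [510. -96.  60.] [514. -71.  60.] [480. -53.  60.] [469. -78.  60.]
red quad [array([571.,  48.,  66.]), array([529.,  62.,  66.]), array([545., 103.,  66.])]
side lug -y top [512.  44.  90.] [559.  26.  90.]
side lug +y top [517.  56.  90.] [564.  38.  90.]
side plate -y top [543. 135. 102.] [680.  84. 102.]
side cheek -y top [591. 258. 100.] [728. 206. 100.]
side endblk -y top [464. -86.  60.] [ 509. -101.   60.] back [474. -59.  60.] [519. -77.  60.]
timer/honey/mug tops [422.  43.  60.] [490. 226.  85.] [711. -11.  85.] tin [671. 190.  82.]
```

```bash
cat >> h.py <<'E'
from scipy.spatial.transform import Rotation as Rn
def rel(p,s=None):
    "world point -> tool-frame shift, cm"
    s=s or read_state(); return (Rn.from_euler('xyz',s["tool_rot"]).inv().apply(np.array(p)-s["eef_pos"])/10).round(2)
def plan(p,yaw,n,s=None):
    s=s or read_state(); R=Rn.from_euler('xyz',s["tool_rot"]); R1=Rn.from_euler('xyz',[np.pi,0,yaw])
    w=(R.inv()*R1).as_rotvec()/n; st=R.inv()
    for k in range(n):
        print((Rn.from_rotvec(w*k).inv().apply(st.apply((np.array(p)-s["eef_pos"])/n/10))).round(1),np.degrees(w).round(1))
E
python3 - <<'E'
from h import *
import pickle
a=pickle.load(open("a.pkl","rb"))
print([onz(a[1],u,v,204).round() for u,v in((162,125),(190,120),(222,135),(190,152))])
plan([554,84,300],np.radians(69.2),19)
E
```

```text
[array([455., 537., 204.]), array([542., 545., 204.]), array([600., 409., 204.]), array([488., 338., 204.])]
[-2.7 -2.2 -0.4] [-0.  0.  5.]
[-2.9 -2.  -0.4] [-0.  0.  5.]
[-3.  -1.7 -0.4] [-0.  0.  5.]
[-3.2 -1.4 -0.4] [-0.  0.  5.]
[-3.3 -1.2 -0.4] [-0.  0.  5.]
[-3.4 -0.9 -0.4] [-0.  0.  5.]
[-3.4 -0.6 -0.4] [-0.  0.  5.]
[-3.5 -0.3 -0.4] [-0.  0.  5.]
[-3.5  0.  -0.4] [-0.  0.  5.]
[-3.5  0.3 -0.4] [-0.  0.  5.]
[-3.4  0.6 -0.4] [-0.  0.  5.]
[-3.4  0.9 -0.4] [-0.  0.  5.]
[-3.3  1.2 -0.4] [-0.  0.  5.]
[-3.1  1.5 -0.4] [-0.  0.  5.]
[-3.   1.8 -0.4] [-0.  0.  5.]
[-2.8  2.  -0.4] [-0.  0.  5.]
[-2.6  2.3 -0.4] [-0.  0.  5.]
[-2.4  2.5 -0.4] [-0.  0.  5.]
[-2.2  2.7 -0.4] [-0.  0.  5.]
```

move_arm(targets="-1 0 0 -3.5 0 0 0; -1 0 0 -3.5 0 0 0; -1 -2.7 -2.2 0 0 0 5; -1 -2.9 -2 0 0 0 5; -1 -3 -1.7 0 0 0 5")

```text
clock: 0.52
eef_pos: [233.7, 540.0, 301.4]
tool_rot: [3.141, 0.0, 2.607]
force: [0.4, -0.0, -0.8]
width: 25.9
gripper_force: 0.0
```

move_arm(targets="-1 -3.2 -1.4 0 0 0 5; -1 -3.3 -1.2 0 0 0 5; -1 -3.4 -0.9 0 0 0 5; -1 -3.4 -0.6 0 0 0 5; -1 -3.5 -0.3 0 0 0 5")

```text
clock: 0.93
eef_pos: [333.8, 395.9, 301.1]
tool_rot: [-3.141, -0.0, 2.17]
force: [0.1, -0.5, 0.2]
width: 0.1
gripper_force: 0.0
```

move_arm(targets="-1 -3.5 0 0 0 0 5; -1 -3.5 0.3 0 0 0 5; -1 -3.4 0.6 0 0 0 5; -1 -3.4 0.9 0 0 0 5; -1 -3.3 1.2 0 0 0 5")

```text
clock: 1.35
eef_pos: [432.7, 251.8, 301.2]
tool_rot: [-3.141, -0.0, 1.733]
force: [0.0, 0.5, -0.1]
width: 0.0
gripper_force: 0.0
```

move_arm(targets="-1 -3.1 1.5 0 0 0 5; -1 -3 1.8 0 0 0 5; -1 -2.8 2 0 0 0 5; -1 -2.6 2.3 0 0 0 5; -1 -2.4 2.5 0 0 0 5")

```text
clock: 1.77
eef_pos: [533.5, 111.0, 301.1]
tool_rot: [-3.141, 0.0, 1.297]
force: [1.3, 1.0, -0.2]
width: -0.0
gripper_force: 0.0
```

move_arm(targets="-1 -2.2 2.7 0 0 0 5; -1 0 0 2 0 0 0; -1 0 0 2 0 0 0; -1 0 0 2 0 0 0; -1 0 0 0 0 0 0")

```text
clock: 2.18
eef_pos: [550.4, 83.9, 237.5]
tool_rot: [-3.135, 0.004, 1.213]
force: [-0.9, 0.0, -0.6]
width: -0.1
gripper_force: 0.0
```

```bash
python3 - <<'E'
from h import *
s=read_state(); print(s["clock"],s["eef_pos"],s["tool_rot"],s["qpos"].round(2),s["force"],s["width"])
print(rel([554,84,150]))
i=cams.get_image("wrist"); cv2.imwrite("pics/w1.png",i["color"][:,:,::-1])
f,cx,cy=K(i);R=cv2.Rodrigues(np.array(i["rvec"],float))[0]
for p in([540.5,48,90],[554,83.5,66],s["eef_pos"]):
    q=R@np.array(p)+np.array(i["tvec"]).ravel(); print(p,q[:2]/q[2]*f+[cx,cy])
import pickle; pickle.dump(i,open("w.pkl","wb"))
E
```

```text
2.1833 [550.38336659  83.85745758 237.49915097] [-3.13474262  0.00392905  1.21336736] [-0.55  0.54  0.53  1.78 -0.33  0.92 -0.23] [-0.90611911  0.01389974 -0.63889901] -0.0580916424853479
[0.17 0.39 8.75]
[540.5, 48, 90] [260.46317158 217.13074765]
[554, 83.5, 66] [260.64256499 169.99029967]
[550.38336659  83.85745758 237.49915097] [256.33836565 252.43860035]
```

View pics/w1.png

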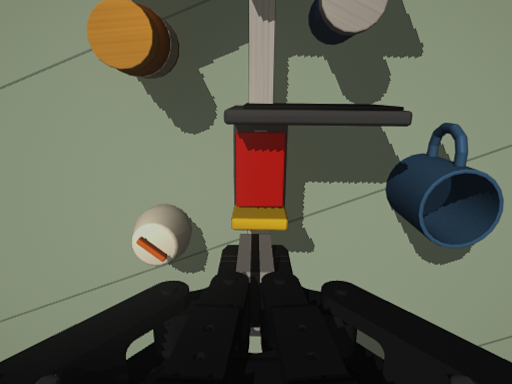

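Wrist view: paddle red centred near (261,169), lug yellow at rows 207–229 centred at column 260, jaw plate at row ~112; both agree with my estimates within a few mm. Quick check of edges while lined up.

```bash
python3 - <<'E'
from h import *
import pickle
i=pickle.load(open("w.pkl","rb")); print(ray(i,256,192))
hsv=cv2.cvtColor(i["color"],cv2.COLOR_RGB2HSV)
for v in range(196,234,2): print(v,hsv[v,260],end=' ')
yh=np.array([.355,.935,0]);xh=np.array([.935,-.355,0]);o=np.array([554,83.5,0])
for n,u,v,z in(("lug+y",260,207,90),("lug-y",260,219,90),("lugL",233,212,90),("lugR",287,212,90),("plate",240,122,102),("redL",236,180,66),("redR",286,180,66),("endL",233,1,36)):
    p=onz(i,u,v,z); print(n,p.round(),"rel paddle x,y",((p-o)@xh).round(1),((p-o)@yh).round(1))
E
```

```text
(array([575.02670484, 148.74847038, 380.15328645]), array([-0.09967106, -0.25637912, -0.96143096]))
196 [  1 223 168] 198 [  1 223 169] 200 [  1 223 169] 202 [  1 222 169] 204 [  1 222 172] 206 [  3 219 106] 208 [ 22 208 131] 210 [ 22 209 128] 212 [ 22 208 130] 214 [ 22 208 130] 216 [ 22 208 131] 218 [ 22 209 156] 220 [ 24 207 198] 222 [ 23 207 197] 224 [ 23 211 195] 226 [ 23 210 187] 228 [ 22 212 177] 230 [ 20 125  90] 232 [16 35 80] lug+y [543.  57.  90.] rel paddle x,y -0.5 -28.4
lug-y [539.  46.  90.] rel paddle x,y -0.4 -39.8
lugL [519.  61.  90.] rel paddle x,y -24.6 -33.3
lugR [564.  44.  90.] rel paddle x,y 23.6 -32.9
plate [555. 133. 102.] rel paddle x,y -17.2 46.8
redL [529.  83.  66.] rel paddle x,y -23.1 -9.8
redR [573.  66.  66.] rel paddle x,y 24.0 -9.5
endL [582. 232.  36.] rel paddle x,y -26.0 148.6
```

move_arm(targets="-1 -0.7 0.1 4 0 0 0; -1 -0.5 0.1 4 0 0 0; -1 0 0 4 0 0 0; -1 0 0 1 0 0 0; -1 0 0 0 0 0 0")

```text
clock: 2.65
eef_pos: [549.5, 72.2, 109.8]
tool_rot: [-3.137, 0.002, 1.214]
force: [0.1, -0.8, -0.1]
width: 0.3
gripper_force: 0.0
```

```bash
python3 - <<'E'
from h import *
s=read_state(); print(s["eef_pos"],s["tool_rot"],s["force"],rel([548.7,69.5,58]))
i=cams.get_image("side"); cv2.imwrite("pics/s2.png",cv2.resize(i["color"][150:330,150:350],None,fx=3,fy=3)[:,:,::-1])
s=read_state(); print(s["eef_pos"],s["tool_rot"],s["force"],rel([548.7,69.5,58]))
E
```

```text
[549.50352422  72.23481849 109.80742685] [-3.13746381e+00  1.95197071e-03  1.21393496e+00] [ 0.14168662 -0.83373303 -0.05841222] [-0.27  0.04  5.18]
[551.324137    72.19249859 111.87151429] [-3.14130865e+00  8.49658504e-05  1.21389660e+00] [ 0.32097061  0.59958875 -0.00689752] [-0.34 -0.15  5.39]
```

View pics/s2.png

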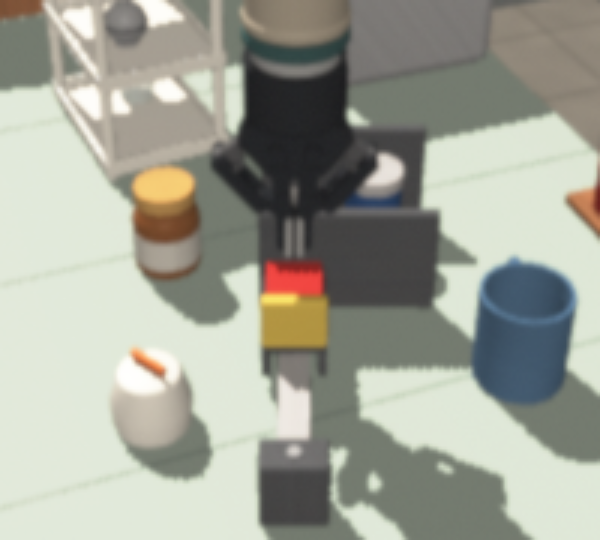

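Fingers hover above the paddle, clear of lug and plate. Pressing.

move_arm(targets="-1 -0.2 -0.1 2.5 0 0 0; -1 -0.1 0 1.5 0 0 0; -1 0 0 0.8 0 0 0; -1 0 0 0.6 0 0 0; -1 0 0 0 0 0 0")

```text
clock: 3.12
eef_pos: [550.5, 69.9, 58.6]
tool_rot: [3.139, -0.002, 1.214]
force: [-0.7, 0.8, 3.5]
width: -0.2
gripper_force: 1.8
```

move_arm(targets="-1 0 0 0 0 0 0; -1 0 0 0 0 0 0; -1 0 0 0 0 0 0")

```text
clock: 3.37
eef_pos: [550.4, 69.9, 58.6]
tool_rot: [3.139, -0.002, 1.214]
force: [0.9, 0.9, 3.8]
width: -0.1
gripper_force: 1.8
```

move_arm(targets="-1 -0.5 0 0.1 0 0 0; -1 -1 0 0 0 0 0; -1 -1 0 0 0 0 0; -1 -1 0 0 0 0 0; -1 0 0 0 0 0 0")

```text
clock: 3.78
eef_pos: [535.3, 33.5, 56.6]
tool_rot: [-3.141, 0.002, 1.21]
force: [-1.0, -2.3, 4.2]
width: -0.0
gripper_force: 2.0
```

move_arm(targets="-1 -1 0 0 0 0 0; -1 -1 0 0 0 0 0; -1 -1 0 0 0 0 0; -1 -1 0 0 0 0 0; -1 -1 0 0 0 0 0")

```text
clock: 4.2
eef_pos: [518.6, -9.9, 56.4]
tool_rot: [-3.141, -0.001, 1.214]
force: [0.7, 3.3, 5.4]
width: 0.2
gripper_force: 3.6
```

```bash
python3 - <<'E'
from h import *
i=cams.get_image("side"); cv2.imwrite("pics/s3.png",cv2.resize(i["color"][150:330,150:350],None,fx=3,fy=3)[:,:,::-1])
s=read_state(); print(s["eef_pos"],s["tool_rot"],s["force"])
E
```

```text
[517.58434136 -12.73999292  56.43956201] [-3.14048349e+00  1.14917555e-03  1.21141534e+00] [-0.02485237  0.60296033  4.20633631]
```

View pics/s3.png

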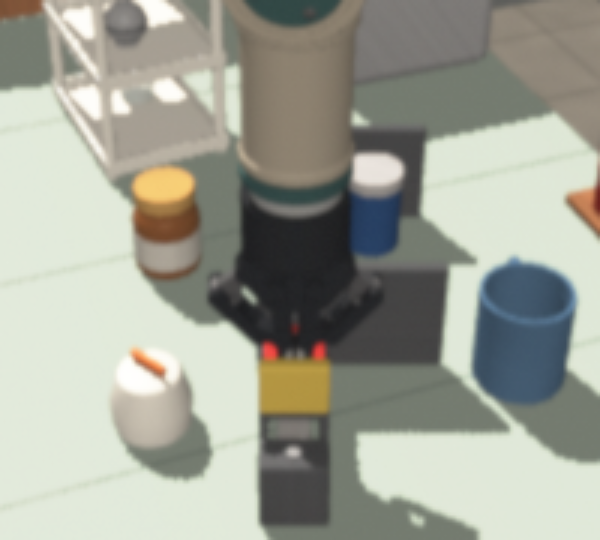

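The jaw slides with the finger; gap to the end block is about 35 mm. Continuing.

move_arm(targets="-1 -1 0 0 0 0 0; -1 -1 0 0 0 0 0; -1 -0.8 0 0 0 0 0; -1 -0.5 0 0 0 0 0; -1 -0.3 0 0 0 0 0")

```text
clock: 4.67
eef_pos: [506.1, -42.5, 56.3]
tool_rot: [-3.14, -0.002, 1.214]
force: [3.2, 12.1, 5.7]
width: 0.2
gripper_force: 7.3
```

move_arm(targets="-1 -0.2 0 0 0 0 0; -1 -0.2 0 0 0 0 0; -1 0 0 0 0 0 0; -1 0 0 0 0 0 0")

```text
clock: 5.0
eef_pos: [506.0, -42.4, 56.3]
tool_rot: [-3.14, -0.006, 1.218]
force: [3.5, 12.1, 4.7]
width: 0.1
gripper_force: 9.1
```

move_arm(targets="-1 -0.3 0 0 0 0 0; -1 -0.3 0 0 0 0 0; -1 0 0 0 0 0 0; -1 0 0 0 0 0 0")

```text
clock: 5.33
eef_pos: [506.0, -42.4, 56.4]
tool_rot: [-3.14, -0.013, 1.223]
force: [8.0, 24.0, 3.1]
width: 0.1
gripper_force: 16.0
```

```bash
python3 - <<'E'
from h import *
i=cams.get_image("side"); cv2.imwrite("pics/s4.png",cv2.resize(i["color"][200:330,180:320],None,fx=4,fy=4)[:,:,::-1])
s=read_state(); print(s["eef_pos"],s["tool_rot"],s["force"])
E
```

```text
[505.96282828 -42.42648009  56.40313972] [-3.13948316 -0.01249604  1.22298184] [ 8.16763077 23.74721907  4.31426292]
```

View pics/s4.png

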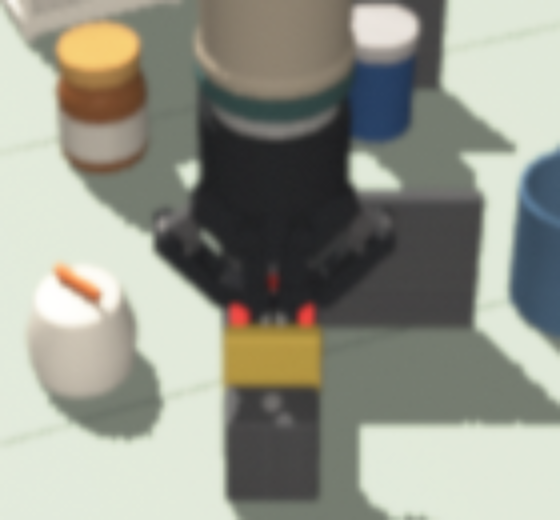

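Lug sits flush against the end block, with 24 N against a hard stop. Relieve the push, then lift straight up.

move_arm(targets="-1 0.5 0 0 0 0 0; -1 0.5 0 0 0 0 0; -1 0 0 0 0 0 0; -1 0 0 -0.5 0 0 0; -1 0 0 -1 0 0 0")

```text
clock: 5.8
eef_pos: [506.2, -42.5, 70.3]
tool_rot: [-3.139, -0.001, 1.214]
force: [3.0, 6.3, -4.2]
width: -0.1
gripper_force: 3.4
```

move_arm(targets="-1 0 0 -2 0 0 0; -1 0 0 -3 0 0 0; -1 0 0 -3 0 0 0; -1 0 0 -3 0 0 0; -1 0 0 -3 0 0 0")

```text
clock: 6.22
eef_pos: [505.2, -45.5, 212.0]
tool_rot: [-3.14, 0.002, 1.211]
force: [0.4, -0.3, -0.7]
width: -0.1
gripper_force: 0.0
```

```bash
python3 - <<'E'
from h import *
i=cams.get_image("side"); cv2.imwrite("pics/s5.png",cv2.resize(i["color"][150:330,150:350],None,fx=3,fy=3)[:,:,::-1])
s=read_state(); print(s["eef_pos"],s["tool_rot"],s["force"])
E
```

```text
[508.64377735 -46.2751767  217.09226543] [ 3.13424442e+00 -1.20572152e-03  1.21091720e+00] [ 1.62586396 -1.17025697  3.51176391]
```

View pics/s5.png

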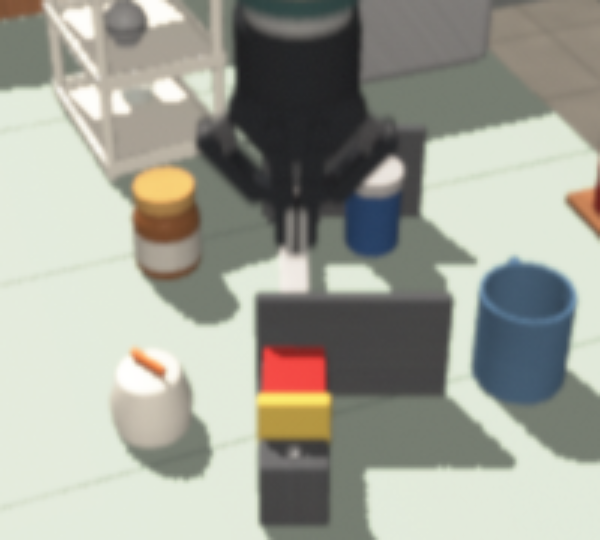

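The jaw is home, the paddle is up, the hand is clear and nothing else has moved. I'll let it settle briefly, then hand in.

move_arm(targets="-1 0 0 0 0 0 0; -1 0 0 0 0 0 0; -1 0 0 0 0 0 0; -1 0 0 0 0 0 0; -1 0 0 0 0 0 0")

```text
clock: 6.68
eef_pos: [505.8, -44.0, 210.1]
tool_rot: [-3.139, 0.001, 1.213]
force: [0.6, 0.7, 0.8]
width: 0.1
gripper_force: 0.0
```

```bash
python3 -c "
from h import *
print(read_state()['force'].round(1)); print(order.finish_job())"
```

```text
[0.6 0.7 0.8]
the job is handed in; nothing more can be done
None
```

I pressed the release and pushed the jaw fully back against the end block; in the last picture the paddle was up again, the hand was clear and nothing else had visibly moved. The job is handed in at about 7 s, but no verdict came back.

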